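# Nest the empty sample tote

## Robot

A 7-joint arm with a two-finger parallel gripper is mounted at the origin on the work surface. World frame = base frame: x ahead of the robot, y to its left, z up, the work surface at z = 0. Lengths are in m, angles in rad, forces in N, time in s.
With the tool pointing down it reaches from about 0.4 to 0.85 m from the base axis. Payload 4.5 kg.
Tool frame: the origin (TCP) lies between the finger pads; the fingertips stand 11 mm ahead of it and the grasp point (between the pads) lies 8 mm behind it (r.tip_reach is the distance from the TCP to the fingertips, in m); x points along the fingers, y is the direction in which the jaws open and shut, and the axes are right-handed (so a half turn about x gives the same grasp; the last joint's range is limited). The gripper opens to 88 mm and grips with 3 to 60 N. Pads are 18 mm wide; open, the fingers measure 123 mm over their backs; the gripper's body (75 mm by 187 mm) begins 45 mm behind the grasp point.
Start: joints at [1.174, 0.689, -0.195, 1.565, 0.157, 0.902, -0.215], TCP at [0.261, -0.568, 0.25] pointing down, gripper open.
Joint ranges: [-3.01, 3.01], [-0.46, 2.08], [-1.47, 1.51], [0.13, 2.56], [-1, 4.14], [0.04, 2.09], [-2.66, 2.66]. Speed limits (rad/s): [2.57, 2.57, 3.14, 3.14, 3.14, 3.14, 3.14].

## Interface

Orientations are given as a unit quaternion [x, y, z, w].
In Python, from plant import r gives the robot as it stands.
- The arm moves only by the tool drive_tool, never from a script. Its argument "deltas" is a list of rows, each a list of 3 entries, a list of its own where there are three numbers: the turn, a rotation vector about the tool's x, y, z in degrees, then the shift along the tool's x, y, z in cm, then the finger opening in cm, from 0 to 8.81. A call has 1 to 12 rows; each row shifts and turns the commanded pose from where the row before left it, along the tool's axes as they then stand; what a row does not reach is not made up. A row lasts 1/12 s, in which the tool goes at most 41.7 mm and 7.16 degrees, less where a joint would pass 70% of its speed; a pose out of reach is approached as far as the arm can. A call is refused whole if a number of a shift passes 4.17 or a number of a turn 7.16, either way. A call with a gripper value outside its range is refused whole. The fingers move at their own pace and stop on an object; "force" is the grip in N (left out, the last holds). Time passes only in rows, so rows that do not move let the fingers close. It gives the time, the measured TCP pose, the force and the opening at its end, in the units of the state.
- r.get_state(): the state, without advancing time (a new reading comes with each control period).
- r.snapshot(name): name is "scene" or "top"; returns a dict with "color" (420x560x3 uint8, red, green, blue), "fov_y" (degrees; the focal length in pixels is half the picture's height over the tangent of half this angle, whatever the lens; pixels are square), "cx", "cy" (the principal point, pixels), "extrinsics" (4x4, takes a point from world to camera coordinates). Camera axes: x right, y up, looking along -z (the intrinsics and any distortion apply to the point x, -y, -z); pixel columns grow to the right and rows downward; lengths in m; the calibration is good to about 2 mm. A picture is of the moment at which its call begins. There is no depth.
- r.finish_job(): hands the job in, once; it reports no verdict.
The state is a dict: "clock": time; "q": joint angles; "qd": joint speeds; "joint_torque": joint torques, N m; "tool_pos": TCP position; "eef_rot": TCP orientation; "contact_force": force on the tool from outside, world axes, zero at the start; "moment": the same for the moment, N m; "opening": opening from 0.0 (shut) to 1.0 (fully open).
Only numpy, scipy, OpenCV 4.12 (cv2) and the standard library are available. Lean on these libraries where they do the work, as an engineer would, in place of code of your own. Each camera call takes 0.05 s, during which the arm holds its last target. There are 200 camera calls.

## Task

Take the empty tote off the tote full of sample jars, turn it half a turn and nest it into the empty tote clamped in the steel tray, keeping hold of it until it is fully down, rim on step, then let go. Ease it in gently by feel, never forcing it: the clamped tote is not exactly centred in its tray. Do not shift the tote of jars, the beaker, the mixer or the mouse.

Things in the scene. Friction and masses are not known exactly. Their poses are not given: they have to be found in the camera images.
- tote: The loose empty tote to move: light grey plastic, 160 x 66 mm outside, 78 mm high, 0.15 to 0.31 kg. Origin: centre of its underside, z up, x along its length. Inside, one pillar stands in the middle of the -x end and two in the corners of the +x end, tops 6 mm below the rim. All three totes have this shape. It starts stacked on the full tote, x axes opposite, resting on its pillar tops 72 mm up.
- grip (a point): Point on the empty tote's mid-axis 66 mm above its origin, 12 mm below its rim, axes as the tote's. Here the two long outer walls, vertical from 36 to 78 mm above the origin, are 66 mm apart across y: grip them from above.
- nose (a point): Bottom of the +x end of the empty tote's foot, 58 mm ahead of its origin. The foot (0 to 36 mm up) tapers downward evenly: 152 x 58 mm at its top, 116 x 40 mm at the bottom. At +x its corners are cut away, leaving a nose 10 mm wide; at -x it has a middle slot 30 mm wide; both are 26 mm deep. In another tote turned alike its pillars fill these.
- step (a point): On the step around the empty tote, 36 mm above its origin, at its -x end. Nested in a tote turned alike (x axes alike) the foot has 19.5 mm play along x and 10.5 along y either way on entering, falling evenly to 1.5 mm when home; there this step rests on the other's rim, and the tote stands 42 mm above the other. Turned half a turn it can only stack, 72 mm above.
- tray: Shallow stainless tray fixed to the bench, 215 x 115 mm, floor 3 mm thick, lip 10 mm high. Origin: centre of its underside, x along its length. An empty tote is clamped on its floor, x axis as the tray's, its centre anywhere up to 16 mm along x and 8.5 mm along y from the tray's centre (not measured). It stays put under 20 N; more than 20 N on it or the tray spoils the job.
- seat (a point): Point over the tray's centre, 45 mm above the tray's origin: the height of the empty tote's origin when nested home (stacked the wrong way round it would be at 75 mm). The clamped tote's rim is 81 mm above the tray's origin. Sideways the nested tote ends wherever the clamped tote is, up to 17.5 mm off along x, 10 mm along y.
- full: The tote full of sample jars: same shape, loose, 0.9 kg, on the bench, two lidded amber jars (28 mm across) inside. Origin: centre of its underside, x along its length towards the end with two pillars. To be left where it is.
- beaker: Bystander: glass beaker, 68 mm across, 90 mm high, origin at the centre of its underside.
- mixer: Bystander: grey vortex mixer, round, 100 mm across, 85 mm high, origin at the centre of its underside.
- mouse: Bystander: black computer mouse, 100 x 60 mm, 30 mm high, origin at the centre of its underside.
There are look-alikes about, which are no part of the job. Leave any brown or green look-alike of the tote alone.

How it is judged:
On the way, in this order (a step that is already met when the one before it is completed fails the run):
1. the empty tote is lifted clear of the full one (z of tote in the frame of full above 0.09 m), for 0.2 s.
2. the tote is brought down, still held, to within 6 mm of home in the clamped tote (z of tote in the frame of tray below 0.051 m and horizontal distance between tote and tray below 0.023 m and contact force between the fingers and tote above 1 N), for 0.1 s.
At the end, for the whole second after the job is handed in: The empty tote is nested fully home in the clamped tote: within 3 mm of its seat, upright within 3 degrees, let go and at rest; the full tote and bystanders stand within 30 mm of where they were (z of tote in the frame of tray between 0.04 and 0.048 m and horizontal distance between tote and tray below 0.023 m and angle between tote's own z axis and vertical below 0.05 rad and linear speed of tote below 0.02 m/s); the robot touches nothing.
It fails at once if the tote or the robot presses on the tray and its clamped tote with more than 20 N (contact force between any of tote, the arm, the fingers and tray above 20 N).
It fails at once if the tote of jars is shifted by more than 30 mm (distance of full from where it was at the start of the episode above 0.03 m).
It fails at once if a bystander is shifted by more than 30 mm (distance of any of beaker, mixer, mouse from where it was at the start of the episode above 0.03 m).
It also fails if it takes over 67 s, if anything falls off the work surface, if the arm or the gripper's body presses on something with over 40 N, if the wrist force passes 120 N, or if a joint passes its speed limit or range.

## Working session

There is one attempt and no reset: what is moved stays moved. The work goes in short steps, Python scripts to look and compute and a tool call to move; the robot and the scene stay as the last step left them, time stands still between calls to the robot, and variables do not carry over. Pictures are saved under pics/ and viewed, about 8 in all and at most 12, crops included, and the job is handed in when it is done.

Besides the shell and the picture viewer there is one more tool, called after "Emit:" in YAML: its name, and indented under it one key for each argument. drive_tool: Moves the arm, as the interface text tells. Its arguments: {"type":"object","properties":{"deltas":{"type":"array","items":{"type":"array"}},"force":{"type":"number"}},"required":["deltas"]}

```bash
mkdir -p pics; ls
python3 - <<'E'
from plant import r
import cv2,numpy as np,pickle
for n in("scene","top"):
    s=r.snapshot(n); pickle.dump(s,open(n+'.pkl','wb'))
    cv2.imwrite(f'pics/{n}0.png',s['color'][:,:,::-1])
    print(n,s['fov_y'],s['cx'],s['cy'],np.round(s['extrinsics'],4).tolist(),[k for k in s])
print(r.get_state())
E
```

```text
pics
scene 45.82930353483211 279.47649108796253 210.05361057599097 [[-0.1269, 0.9918, 0.0176, -0.019], [-0.7481, -0.1073, 0.6549, 0.3793], [0.6514, 0.0699, 0.7555, -1.7521], [0.0, 0.0, 0.0, 1.0]] ['color', 'fov_y', 'cx', 'cy', 'extrinsics']
top 42.56229223664003 289.64758834166776 208.78100896709415 [[-0.0149, -0.9999, 0.0062, 0.0969], [0.9902, -0.0139, 0.1389, -0.5689], [-0.1388, 0.0082, 0.9903, -1.1777], [0.0, 0.0, 0.0, 1.0]] ['color', 'fov_y', 'cx', 'cy', 'extrinsics']
{'clock': 0.1, 'q': array([ 1.17382632,  0.68990631, -0.19454924,  1.56622014,  0.15729359,
        0.90248983, -0.21514743]), 'qd': array([ 6.76295462e-04, -1.87200283e-03, -3.86752203e-05, -3.20113436e-04,
       -2.96499429e-04,  3.94385660e-04, -4.44141131e-04]), 'joint_torque': array([-2.97161081e-03, -5.28503108e+01, -1.27120178e+00, -1.53838366e+01,
       -5.25152602e-02,  2.02398580e-03,  5.51917014e-05]), 'tool_pos': array([ 0.26073468, -0.56742266,  0.24899239]), 'eef_rot': array([-0.69060962, -0.15169656,  0.69092013, -0.15058513]), 'contact_force': array([-0.38365067, -1.08824265,  0.61030631]), 'moment': array([-0.00966924, -0.02689184,  0.02603459]), 'opening': 1.000580719887178}
```

View pics/scene0.png

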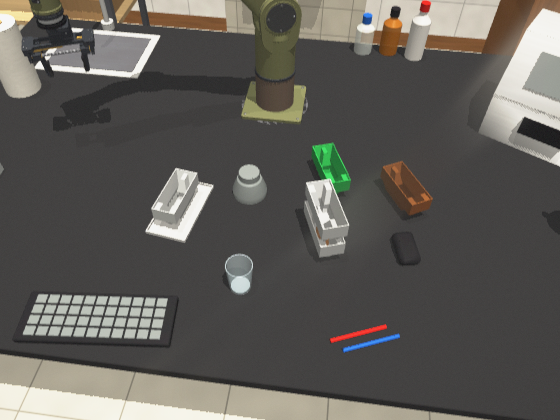

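View pics/top0.png

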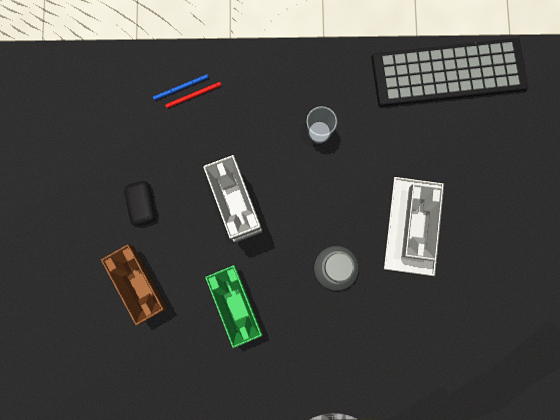

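Scene: the stack is at (325,215) and the tray with its clamped tote at (180,205). Top: the stack is at (232,198) and the tray at (415,225). Brown (132,285) and green (233,307) are the look-alikes. The light grey tote on top of the jar tote is the one meant. I'll confirm with one enlarged crop.

```bash
cat > h.py <<'E'
import numpy as np,cv2,pickle
def load(n): return pickle.load(open(n+'.pkl','rb'))
def ray(s,u,v,z):
    f=210/np.tan(np.radians(s['fov_y']/2)); E=np.array(s['extrinsics'])
    d=E[:3,:3].T@np.array([(u-s['cx'])/f,-(v-s['cy'])/f,-1]); c=-E[:3,:3].T@E[:3,3]
    return c+d*(z-c[2])/d[2]
def proj(s,p):
    f=210/np.tan(np.radians(s['fov_y']/2)); E=np.array(s['extrinsics'])
    q=E[:3,:3]@np.array(p)+E[:3,3]; return np.array([s['cx']-f*q[0]/q[2],s['cy']+f*q[1]/q[2]])
E
python3 - <<'E'
from h import *
s=load('top');c=s['color'][:,:,::-1]
a=cv2.resize(c[145:255,190:280],None,fx=4.4,fy=4.4,interpolation=cv2.INTER_CUBIC)
b=cv2.resize(c[170:280,378:450],None,fx=4.4,fy=4.4,interpolation=cv2.INTER_CUBIC)
cv2.imwrite('pics/crop1.png',np.hstack([a,b]))
print(a.shape,b.shape)
hsv=cv2.cvtColor(c,cv2.COLOR_BGR2HSV)
m=((hsv[...,1]<60)&(hsv[...,2]>110)).astype('uint8')
for x0,x1,y0,y1 in((190,280,145,255),(378,450,170,280)):
    k=np.zeros_like(m);k[y0:y1,x0:x1]=m[y0:y1,x0:x1]
    cs=max(cv2.findContours(k,0,2)[0],key=cv2.contourArea); print(cv2.minAreaRect(cs),cv2.boxPoints(cv2.minAreaRect(cs)).tolist())
E
```

```text
(484, 396, 3) (484, 317, 3)
((231.94522094726562, 198.02052307128906), (81.9288101196289, 33.356727600097656), 69.44395446777344) [[201.94522094726562, 165.52052307128906], [233.1781005859375, 153.8081817626953], [261.9452209472656, 230.52052307128906], [230.71234130859375, 242.2328643798828]]
((413.8902282714844, 225.98780822753906), (51.461097717285156, 94.0876693725586), 6.34019136428833) [[383.1219177246094, 269.9024353027344], [393.5121765136719, 176.39024353027344], [444.6585388183594, 182.07318115234375], [434.2682800292969, 275.58538818359375]]
```

View pics/crop1.png

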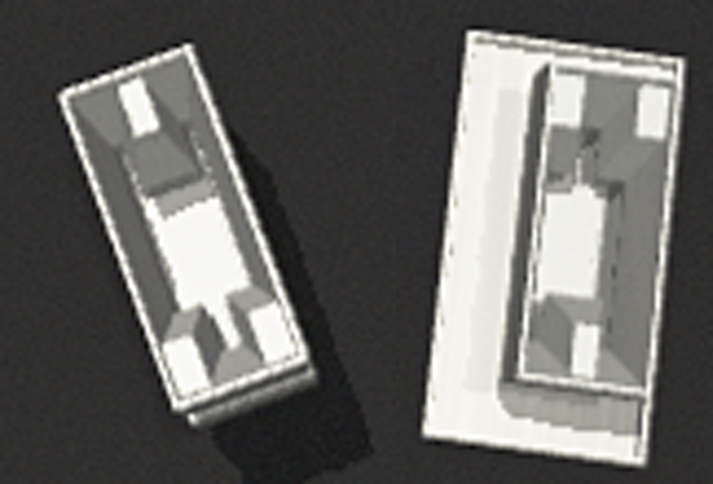

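The crop confirms both. In the loose tote on the stack the single pillar is at the top (far end), so its +x points back towards the base. In the clamped tote the two pillars are at the far end, so its +x points away. Next I cast the corner rays.

Run:
```python
from h import *
s=load('top')
def do(n,pts,ox,oy,x0,z):
    P=np.array([ray(s,(u-x0+.5)/4.4-.5+ox,(v+.5)/4.4-.5+oy,z) for u,v in pts])[:,:2]
    TL,TR,BR,BL=P
    ax=(TL+TR-BL-BR)/2; ay=(TL+BL-TR-BR)/2
    print(n,'ctr',P.mean(0).round(4),'L',np.linalg.norm(ax).round(4),'W',np.linalg.norm(ay).round(4),'yaw far-x',np.degrees(np.arctan2(ax[1],ax[0])).round(2),np.degrees(np.arctan2(-ay[0],ay[1])).round(2))
    return P.mean(0)
L=do('loose',[(60,93),(190,44),(308,362),(180,410)],190,145,0,.150)
C=do('clamped',[(550,66),(681,72),(648,393),(520,378)],378,170,396,.081)
T=do('tray',[(467,30),(685,60),(648,466),(423,437)],378,170,396,.010)
s2=load('scene')
for p in((*L,.15),(*C,.081),(*T,.01)): print(proj(s2,p).round(1))
# shape of clamped/loose rim in scene for check
c=cv2.resize(s2['color'][150:265,140:360,::-1],None,fx=3.6,fy=3.6,interpolation=cv2.INTER_CUBIC)
def box(ctr,yaw,l,w,z,col):
    a=np.radians(yaw);R=np.array([[np.cos(a),-np.sin(a)],[np.sin(a),np.cos(a)]])
    q=[((proj(s2,(*(ctr+R@[i*l/2,j*w/2]),z))-[140,150]+.5)*3.6).astype(int) for i,j in((1,1),(1,-1),(-1,-1),(-1,1))]
    cv2.polylines(c,[np.array(q)],True,col,1)
box(L,20,.16,.066,.15,(0,0,255));box(C,-5.5,.16,.066,.081,(0,0,255));box(T,-5.5,.215,.115,.01,(0,255,0))
cv2.imwrite('pics/crop2.png',c)
```

```text
loose ctr [0.5831 0.2088] L 0.161 W 0.0642 yaw far-x 20.19 20.18
clamped ctr [ 0.5336 -0.2029] L 0.159 W 0.0642 yaw far-x -8.47 -5.45
tray ctr [ 0.5315 -0.1977] L 0.216 W 0.1168 yaw far-x -8.33 -8.47
[326.1 202.5]
[174.6 190. ]
[180.2 206.7]
```

View pics/crop2.png

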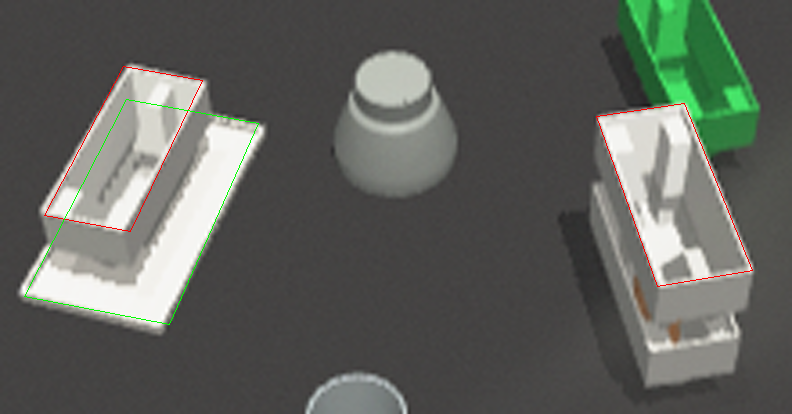

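```bash
cat >> h.py <<'E'
from scipy.spatial.transform import Rotation as Ro
def tgt(yaw_y):  # tool x down, tool y at yaw_y deg
    a=np.radians(yaw_y); y=np.array([np.cos(a),np.sin(a),0]); x=np.array([0,0,-1.]); return Ro.from_matrix(np.c_[x,y,np.cross(x,y)])
def rel(st,p,R):
    R0=Ro.from_quat(st['eef_rot']); d=(R0.inv()*R).as_rotvec(degrees=True)
    return d.round(2), (R0.inv().apply(np.array(p)-st['tool_pos'])*100).round(2)
def show(st):
    M=Ro.from_quat(st['eef_rot']).as_matrix()
    print('t',round(st['clock'],2),'tcp',st['tool_pos'].round(4),'yaw_y',np.degrees(np.arctan2(M[1,1],M[0,1])).round(2),'xaxis',M[:,0].round(4),'F',st['contact_force'].round(2),'M',st['moment'].round(3),'open',round(st['opening']*88,1),'q',st['q'].round(2))
E
python3 - <<'E'
from h import *; from plant import r
st=r.get_state(); show(st); print('az',np.degrees(np.arctan2(st['tool_pos'][1],st['tool_pos'][0])))
for y in(110.2,-69.8): print(y,rel(st,(.5831,.2088,.26),tgt(y)))
E
```

```text
t 0.1 tcp [ 0.2607 -0.5674  0.249 ] yaw_y -65.32 xaxis [-8.0e-04  1.4e-03 -1.0e+00] F [-0.38 -1.09  0.61] M [-0.01  -0.027  0.026] open 88.1 q [ 1.17  0.69 -0.19  1.57  0.16  0.9  -0.22]
az -65.3208879881609
110.2 (array([-1.7552e+02, -1.4000e-01,  1.0000e-02]), array([ -1.01, -57.07, -61.71]))
-69.8 (array([4.48, 0.01, 0.09]), array([ -1.01, -57.07, -61.71]))
```

Emit:
drive_tool:
  deltas:
    - [[0,0,0],[0,-2.38,-2.57],8.8]
    - [[0,0,0],[0,-2.38,-2.57],8.8]
    - [[0,0,0],[0,-2.38,-2.57],8.8]
    - [[0,0,0],[0,-2.38,-2.57],8.8]
    - [[0,0,0],[0,-2.38,-2.57],8.8]
    - [[0,0,0],[0,-2.38,-2.57],8.8]
    - [[0,0,0],[0,-2.38,-2.57],8.8]
    - [[0,0,0],[0,-2.38,-2.57],8.8]
    - [[0,0,0],[0,-2.38,-2.57],8.8]
    - [[0,0,0],[0,-2.38,-2.57],8.8]
    - [[0,0,0],[0,-2.38,-2.57],8.8]
    - [[0,0,0],[0,-2.38,-2.57],8.8]

```text
clock: 1.1
tool_pos: [0.4222, -0.1779, 0.2496]
eef_rot: [-0.691, -0.151, 0.691, -0.151]
contact_force: [0.8, -0.2, 0.1]
opening: 1.002
```

Emit:
drive_tool:
  deltas:
    - [[0,0,0],[0,-2.38,-2.57],8.8]
    - [[0,0,0],[0,-2.38,-2.57],8.8]
    - [[0,0,0],[0,-2.38,-2.57],8.8]
    - [[0,0,0],[0,-2.38,-2.57],8.8]
    - [[0,0,0],[0,-2.38,-2.57],8.8]
    - [[0,0,0],[0,-2.38,-2.57],8.8]
    - [[0,0,0],[0,-2.38,-2.57],8.8]
    - [[0,0,0],[0,-2.38,-2.57],8.8]
    - [[0,0,0],[0,-2.38,-2.57],8.8]
    - [[0,0,0],[0,-2.38,-2.57],8.8]
    - [[4.5,0,0],[0,0,0],8.8]
    - [[0,0,0],[0,0,0],8.8]

```text
clock: 2.1
tool_pos: [0.556, 0.1468, 0.2491]
eef_rot: [-0.696, -0.125, 0.696, -0.124]
contact_force: [-0.6, -0.9, 0.1]
opening: 1.0
```

Run:
```python
from h import *; from plant import r
st=r.get_state(); show(st); print(rel(st,(.5831,.2088,.13),tgt(-69.8)))
```

```text
t 2.1 tcp [0.556  0.1468 0.2491] yaw_y -69.68 xaxis [-5.e-04  8.e-04 -1.e+00] F [-0.57 -0.85  0.14] M [-0.058  0.022 -0.013] open 88.0 q [-0.29  0.62 -0.09  1.72  0.07  0.8  -1.62]
(array([0.12, 0.01, 0.06]), array([11.91, -4.86, -4.7 ]))
```

Emit:
drive_tool:
  deltas:
    - [[0,0,0],[0,-2.43,-2.35],8.8]
    - [[0,0,0],[0,-2.43,-2.35],8.8]
    - [[0,0,0],[2,0,0],8.8]
    - [[0,0,0],[2,0,0],8.8]
    - [[0,0,0],[2,0,0],8.8]
    - [[0,0,0],[0,0,0],8.8]

```text
clock: 2.6
tool_pos: [0.5806, 0.2028, 0.1858]
eef_rot: [-0.693, -0.123, 0.699, -0.125]
contact_force: [-1.0, 0.6, 0.3]
opening: 0.999
```

Run:
```python
from h import *; from plant import r
s=r.snapshot('scene');pickle.dump(s,open('s1.pkl','wb'));t=r.snapshot('top');pickle.dump(t,open('t1.pkl','wb'))
st=r.get_state(); show(st); print(rel(st,(.5831,.2088,.13),tgt(-69.8)))
a=cv2.resize(s['color'][120:270,270:390,::-1],None,fx=3.2,fy=3.2,interpolation=2);b=cv2.resize(t['color'][120:270,170:290,::-1],None,fx=3.2,fy=3.2,interpolation=2)
cv2.imwrite('pics/g1.png',np.hstack([a,b]))
```

```text
t 2.7 tcp [0.5831 0.2041 0.1894] yaw_y -69.85 xaxis [-0.0017 -0.0017 -1.    ] F [0.55 0.36 0.41] M [-0.003 -0.051  0.034] open 87.9 q [-0.37  0.75 -0.07  1.65  0.07  0.75 -1.7 ]
(array([-0.05,  0.13, -0.06]), array([ 5.94, -0.44, -0.18]))
```

View pics/g1.png

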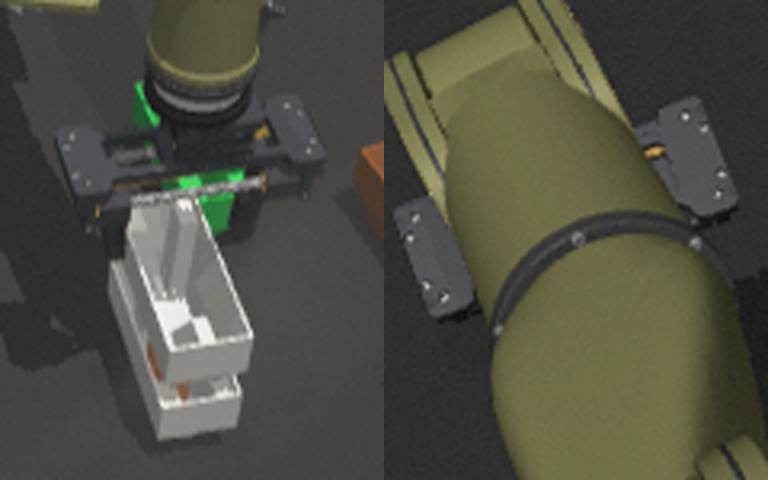

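The left half (scene) shows the open fingers straddling the grey tote, around (95,215) and (235,215). The top view is blocked by the arm. I correct by 4 mm, go down and close gently.

Emit:
drive_tool:
  deltas:
    - [[0,0,0],[0,-0.45,-0.2],8.8]
    - [[0,0,0],[1,0,0],8.8]
    - [[0,0,0],[1,0,0],8.8]
    - [[0,0,0],[1,0,0],8.8]
    - [[0,0,0],[1,0,0],8.8]
    - [[0,0,0],[1,0,0],8.8]
    - [[0,0,0],[0.9,0,0],8.8]
    - [[0,0,0],[0,0,0],8.8]
    - [[0,0,0],[0,0,0],8.8]

```text
clock: 3.45
tool_pos: [0.5834, 0.2105, 0.1299]
eef_rot: [-0.696, -0.124, 0.697, -0.124]
contact_force: [0.6, 0.3, -0.3]
opening: 0.999
```

Run:
```python
from h import *; from plant import r
st=r.get_state(); show(st); print(rel(st,(.5831,.2088,.13),tgt(-69.8)))
```

```text
t 3.45 tcp [0.5834 0.2105 0.1299] yaw_y -69.82 xaxis [-1.3e-03 -7.0e-04 -1.0e+00] F [ 0.61  0.29 -0.26] M [-0.016  0.014  0.004] open 87.9 q [-0.38  0.83 -0.07  1.68  0.08  0.63 -1.72]
(array([-0.02,  0.08, -0.01]), array([-0.01,  0.15,  0.09]))
```

Emit:
drive_tool:
  deltas:
    - [[0,0,0],[0,0.1,0],7.4]
    - [[0,0,0],[0,0,0],7.0]
    - [[0,0,0],[0,0,0],6.8]
    - [[0,0,0],[0,0,0],6.6]
    - [[0,0,0],[0,0,0],6.4]
    - [[0,0,0],[0,0,0],6]
    - [[0,0,0],[0,0,0],5.5]
    - [[0,0,0],[0,0,0],5.5]
    - [[0,0,0],[0,0,0],5.5]
  force: 20

```text
clock: 4.2
tool_pos: [0.5844, 0.2099, 0.1312]
eef_rot: [0.696, 0.124, -0.696, 0.124]
contact_force: [0.1, -0.5, 4.7]
opening: 0.743
```

Run:
```python
from h import *; from plant import r
st=r.get_state(); show(st)
```

```text
t 4.2 tcp [0.5844 0.2099 0.1312] yaw_y -69.82 xaxis [ 8.e-04  2.e-04 -1.e+00] F [ 0.13 -0.48  4.7 ] M [ 0.016  0.146 -0.054] open 65.4 q [-0.38  0.83 -0.07  1.68  0.08  0.63 -1.71]
```

Emit:
drive_tool:
  deltas:
    - [[0,0,0],[-0.3,0,0],5.5]
    - [[0,0,0],[-0.5,0,0],5.5]
    - [[0,0,0],[-1,0,0],5.5]
    - [[0,0,0],[-1.5,0,0],5.5]
    - [[0,0,0],[-2,0,0],5.5]
    - [[0,0,0],[-2,0,0],5.5]
    - [[0,0,0],[-2,0,0],5.5]
    - [[0,0,0],[-2,0,0],5.5]
    - [[0,0,0],[-0.7,0,0],5.5]
    - [[0,0,0],[0,0,0],5.5]
    - [[0,0,0],[0,0,0],5.5]
    - [[0,0,0],[0,0,0],5.5]
  force: 20

```text
clock: 5.2
tool_pos: [0.5832, 0.2094, 0.2494]
eef_rot: [-0.695, -0.124, 0.697, -0.124]
contact_force: [-0.6, 0.4, -2.0]
opening: 0.748
```

Run:
```python
from h import *; from plant import r
s=r.snapshot('scene')
st=r.get_state(); show(st); print(rel(st,(.5336,-.2029,.25),tgt(81.6)))
cv2.imwrite('pics/g2.png',cv2.resize(s['color'][60:270,210:410,::-1],None,fx=2.5,fy=2.5,interpolation=2))
```

```text
t 5.25 tcp [0.5832 0.2094 0.2492] yaw_y -69.81 xaxis [-0.0027 -0.0012 -1.    ] F [-0.17 -0.02 -1.75] M [-0.021  0.01   0.031] open 65.9 q [-0.38  0.68 -0.08  1.58  0.06  0.88 -1.69]
(array([-1.5141e+02,  7.0000e-02,  2.2000e-01]), array([-1.000e-02,  3.699e+01,  1.889e+01]))
```

View pics/g2.png

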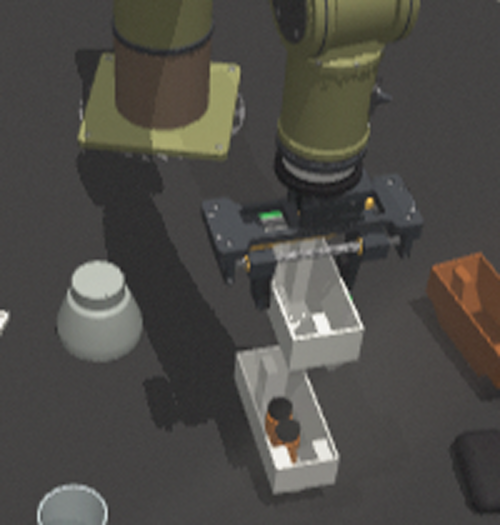

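The tote is lifted clear, level, with the jar tote left standing. The load is about 1.9 N. Now I carry it across, then turn it.

Emit:
drive_tool:
  deltas:
    - [[0,0,0],[0,1.5,0.78],5.5]
    - [[0,0,0],[0,3,1.53],5.5]
    - [[0,0,0],[0,3.5,1.78],5.5]
    - [[0,0,0],[0,3.6,1.84],5.5]
    - [[0,0,0],[0,3.6,1.84],5.5]
    - [[0,0,0],[0,3.6,1.84],5.5]
    - [[0,0,0],[0,3.6,1.84],5.5]
    - [[0,0,0],[0,3.6,1.84],5.5]
    - [[0,0,0],[0,3.6,1.84],5.5]
    - [[0,0,0],[0,3.5,1.78],5.5]
    - [[0,0,0],[0,2.5,1.28],5.5]
    - [[0,0,0],[0,1,0.5],5.5]
  force: 30

```text
clock: 6.25
tool_pos: [0.5326, -0.2045, 0.2496]
eef_rot: [-0.695, -0.12, 0.698, -0.122]
contact_force: [-0.5, -0.5, -2.2]
opening: 0.748
```

Emit:
drive_tool:
  deltas:
    - [[-3,0,0],[0,0,0],5.5]
    - [[-6,0,0],[0,0,0],5.5]
    - [[-7,0,0],[0,0,0],5.5]
    - [[-7,0,0],[0,0,0],5.5]
    - [[-7,0,0],[0,0,0],5.5]
    - [[-7,0,0],[0,0,0],5.5]
    - [[-7,0,0],[0,0,0],5.5]
    - [[-7,0,0],[0,0,0],5.5]
    - [[-7,0,0],[0,0,0],5.5]
    - [[-7,0,0],[0,0,0],5.5]
    - [[-7,0,0],[0,0,0],5.5]
    - [[-7,0,0],[0,0,0],5.5]

```text
clock: 7.25
tool_pos: [0.5348, -0.1969, 0.2499]
eef_rot: [0.456, 0.541, -0.456, 0.539]
contact_force: [0.6, 0.2, -0.8]
opening: 0.748
```

Emit:
drive_tool:
  deltas:
    - [[-7,0,0],[0,0,0],5.5]
    - [[-7,0,0],[0,0,0],5.5]
    - [[-7,0,0],[0,0,0],5.5]
    - [[-7,0,0],[0,0,0],5.5]
    - [[-7,0,0],[0,0,0],5.5]
    - [[-7,0,0],[0,0,0],5.5]
    - [[-7,0,0],[0,0,0],5.5]
    - [[-7,0,0],[0,0,0],5.5]
    - [[-6,0,0],[0,0,0],5.5]
    - [[-3,0,0],[0,0,0],5.5]
    - [[0,0,0],[0,0,0],5.5]
    - [[0,0,0],[0,0,0],5.5]

```text
clock: 8.25
tool_pos: [0.5348, -0.1975, 0.25]
eef_rot: [0.098, 0.701, -0.097, 0.7]
contact_force: [0.2, 0.2, -2.1]
opening: 0.755
```

Run:
```python
from h import *; from plant import r
st=r.get_state(); show(st); print(rel(st,(.5336,-.2029,.25),tgt(81.6)))
```

```text
t 8.25 tcp [ 0.5348 -0.1975  0.25  ] yaw_y 74.14 xaxis [-0.0011  0.0011 -1.    ] F [ 0.19  0.17 -2.08] M [-0.015 -0.115 -0.012] open 66.5 q [ 0.75  0.73 -0.85  1.71  0.64  1.    0.96]
(array([-7.46, -0.07, -0.05]), array([ 0.  , -0.56,  0.03]))
```

Emit:
drive_tool:
  deltas:
    - [[-4,0,0],[0,0,0],5.5]
    - [[-3.4,0,0],[0,0,0],5.5]
    - [[0,0,0],[0,-0.56,0],5.5]
    - [[0,0,0],[0,0,0],5.5]
    - [[0,0,0],[0,0,0],5.5]
    - [[0,0,0],[0,0,0],5.5]

```text
clock: 8.75
tool_pos: [0.5341, -0.2038, 0.2507]
eef_rot: [0.052, 0.705, -0.052, 0.705]
contact_force: [0.1, 0.1, -1.4]
opening: 0.744
```

Run:
```python
from h import *; from plant import r
s=r.snapshot('scene');pickle.dump(s,open('s2.pkl','wb'));t=r.snapshot('top');pickle.dump(t,open('t2.pkl','wb'))
st=r.get_state(); show(st); print(rel(st,(.5336,-.2029,.25),tgt(81.6)))
a=cv2.resize(s['color'][100:250,130:250,::-1],None,fx=3.2,fy=3.2,interpolation=2);b=cv2.resize(t['color'][150:300,360:480,::-1],None,fx=3.2,fy=3.2,interpolation=2)
cv2.imwrite('pics/g3.png',np.hstack([a,b]))
```

```text
t 8.85 tcp [ 0.5342 -0.2036  0.2508] yaw_y 81.55 xaxis [ 1.e-04 -1.e-04 -1.e+00] F [ 0.35  0.04 -2.23] M [ 0.066 -0.175 -0.002] open 65.6 q [ 0.77  0.74 -0.88  1.71  0.66  1.01  1.08]
(array([-0.05,  0.01,  0.01]), array([ 0.08,  0.06, -0.07]))
```

View pics/g3.png

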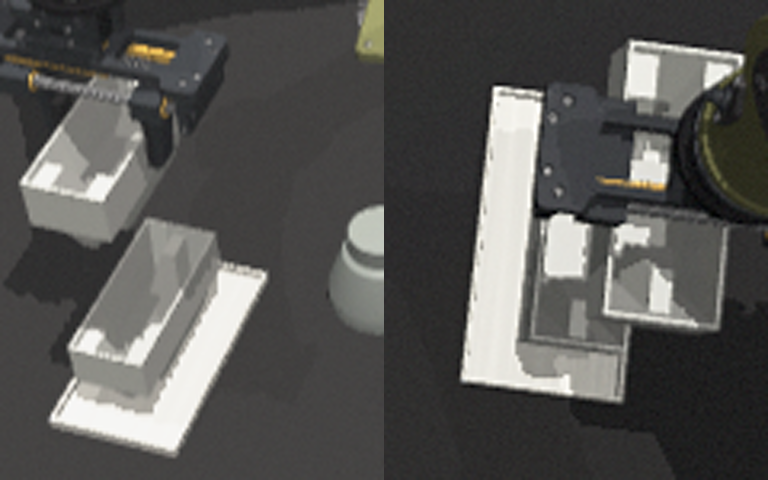

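The left half shows the tote level, about 10 cm above the clamped one, with its two-pillar end facing away like the clamped one's. In the right half the held rim corners are (628,40), (742,53), (720,330) and (604,314). I compare its true centre with the TCP.

Run:
```python
from h import *
t=load('t2');s=load('s2');s0=load('scene')
P=np.array([ray(t,(u-384+.5)/3.2-.5+360,(v+.5)/3.2-.5+150,.2708) for u,v in((628,40),(742,53),(720,330),(604,314))])[:,:2]
TL,TR,BR,BL=P;ax=(TL+TR-BL-BR)/2;ay=(TL+BL-TR-BR)/2
print('top held',P.mean(0).round(4),np.linalg.norm(ax).round(3),np.linalg.norm(ay).round(3),np.degrees(np.arctan2(ax[1],ax[0])).round(2))
# scene view: near-end rim corners, held and clamped -> end midpoints
def sc(u,v,z): return ray(s,(u+.5)/3.2-.5+130,(v+.5)/3.2-.5+100,z)[:2]
d=np.array([np.cos(np.radians(-8.4)),np.sin(np.radians(-8.4))])
h=[sc(20,183,.2708),sc(107,208,.2708)];c=[sc(69,350,.081),sc(147,368,.081)]
print('scene held',(np.mean(h,0)-.08*d).round(4),'clamped',(np.mean(c,0)-.08*d).round(4),np.linalg.norm(h[0]-h[1]).round(3),np.linalg.norm(c[0]-c[1]).round(3))
```

```text
top held [ 0.5374 -0.203 ] 0.16 0.066 -7.94
scene held [ 0.5416 -0.2003] clamped [ 0.5353 -0.1997] 0.072 0.069
```

Emit:
drive_tool:
  deltas:
    - [[0,0,0],[0,0,-0.45],5.5]
    - [[0,0,0],[1.5,0,0],5.5]
    - [[0,0,0],[2,0,0],5.5]
    - [[0,0,0],[2,0,0],5.5]
    - [[0,0,0],[2,0,0],5.5]
    - [[0,0,0],[1.5,0,0],5.5]
    - [[0,0,0],[1,0,0],5.5]
    - [[0,0,0],[0.4,0,0],5.5]
    - [[0,0,0],[0,0,0],5.5]
    - [[0,0,0],[0,0,0],5.5]
    - [[0,0,0],[0,0,0],5.5]

```text
clock: 9.77
tool_pos: [0.5304, -0.2031, 0.1477]
eef_rot: [0.052, 0.705, -0.052, 0.706]
contact_force: [-0.8, 0.7, -1.2]
opening: 0.742
```

Run:
```python
from h import *; from plant import r
s=r.snapshot('scene');t=r.snapshot('top');pickle.dump(t,open('t3.pkl','wb'));pickle.dump(s,open('s3.pkl','wb'))
st=r.get_state(); show(st)
a=cv2.resize(s['color'][130:250,130:230,::-1],None,fx=4,fy=4,interpolation=2);b=cv2.resize(t['color'][160:280,370:470,::-1],None,fx=4,fy=4,interpolation=2)
cv2.imwrite('pics/g4.png',np.hstack([a,b]))
```

```text
t 9.87 tcp [ 0.5303 -0.2032  0.1477] yaw_y 81.57 xaxis [ 1.7e-03 -5.0e-04 -1.0e+00] F [ 0.7  -0.24 -0.65] M [ 0.038 -0.178  0.046] open 65.9 q [ 0.72  0.86 -0.77  1.82  0.82  0.81  0.94]
```

View pics/g4.png

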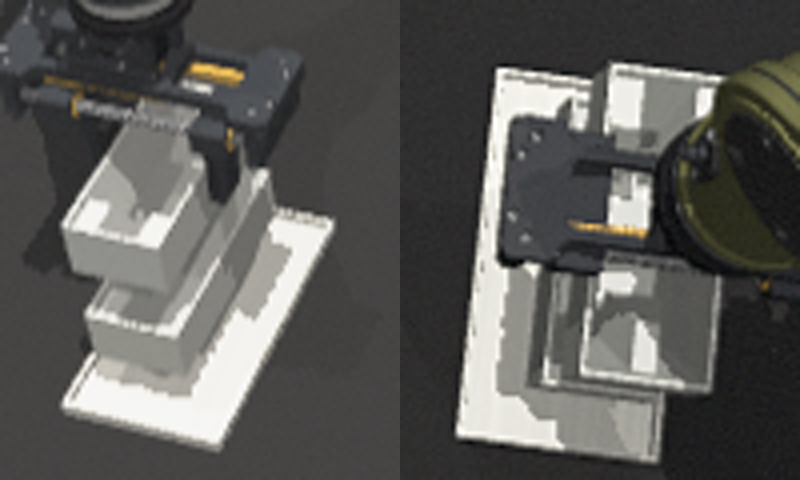

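The tote hangs just above the clamped rim, aligned in yaw. Top view: held corners are (610,62), (580,376) and (711,392), clamped corner (530,385). Scene: held near corners are (63,228) and (160,253), clamped (87,315) and (182,335).

Run:
```python
from h import *
t=load('t3');s=load('s3')
d=np.array([np.cos(np.radians(-8.4)),np.sin(np.radians(-8.4))]);n=np.array([-d[1],d[0]])
T=lambda u,v,z: ray(t,(u-400+.5)/4-.5+370,(v+.5)/4-.5+160,z)[:2]
S=lambda u,v,z: ray(s,(u+.5)/4-.5+130,(v+.5)/4-.5+130,z)[:2]
def pr(l,p): print(l,p.round(4),'along',(p@d).round(4),'across',(p@n).round(4))
z=.1677
pr('tcp',np.array([.5303,-.2032]))
pr('top held(BL)',T(580,376,z)+.08*d-.033*n);pr('top held(BR)',T(711,392,z)+.08*d+.033*n);pr('top held TL',T(610,62,z)-.08*d-.033*n)
pr('top cl BL',T(530,385,.081)+.08*d-.033*n); pr('top cl prev',np.array([.5336,-.2029]))
pr('sc held',(S(63,228,z)+S(160,253,z))/2-.08*d);pr('sc cl',(S(87,315,.081)+S(182,335,.081))/2-.08*d)
```

```text
tcp [ 0.5303 -0.2032] along 0.5543 across -0.1236
top held(BL) [ 0.5327 -0.2029] along 0.5566 across -0.1229
top held(BR) [ 0.5334 -0.2026] along 0.5573 across -0.1225
top held TL [ 0.5338 -0.2023] along 0.5576 across -0.1222
top cl BL [ 0.5328 -0.1963] along 0.5558 across -0.1164
top cl prev [ 0.5336 -0.2029] along 0.5575 across -0.1228
sc held [ 0.5373 -0.2001] along 0.5608 across -0.1195
sc cl [ 0.5321 -0.201 ] along 0.5558 across -0.1211
```

Emit:
drive_tool:
  deltas:
    - [[0,0,0],[0,0.1,-0.2],5.5]
    - [[0,0,0],[0.4,0,0],5.5]
    - [[0,0,0],[0.4,0,0],5.5]
    - [[0,0,0],[0.3,0,0],5.5]
    - [[0,0,0],[0.3,0,0],5.5]
    - [[0,0,0],[0.3,0,0],5.5]
    - [[0,0,0],[0.3,0,0],5.5]
    - [[0,0,0],[0.2,0,0],5.5]
    - [[0,0,0],[0,0,0],5.5]
    - [[0,0,0],[0,0,0],5.5]

```text
clock: 10.7
tool_pos: [0.5279, -0.2018, 0.1246]
eef_rot: [0.052, 0.705, -0.052, 0.705]
contact_force: [-1.1, -0.5, -1.6]
opening: 0.746
```

Run:
```python
from h import *; from plant import r
st=r.get_state(); show(st)
```

```text
t 10.7 tcp [ 0.5279 -0.2018  0.1246] yaw_y 81.59 xaxis [-1.e-04  0.e+00 -1.e+00] F [-1.08 -0.52 -1.61] M [-0.015 -0.132  0.023] open 65.7 q [ 0.7   0.89 -0.75  1.84  0.86  0.77  0.91]
```

Emit:
drive_tool:
  deltas:
    - [[0,0,0],[0.2,0,0],5.5]
    - [[0,0,0],[0.2,0,0],5.5]
    - [[0,0,0],[0.2,0,0],5.5]
    - [[0,0,0],[0,0,0],5.5]

```text
clock: 11.03
tool_pos: [0.5276, -0.2019, 0.1183]
eef_rot: [0.052, 0.705, -0.052, 0.705]
contact_force: [-0.4, 0.7, -1.2]
opening: 0.744
```

Emit:
drive_tool:
  deltas:
    - [[0,0,0],[0.1,0,0],5.5]
    - [[0,0,0],[0.1,0,0],5.5]
    - [[0,0,0],[0.1,0,0],5.5]
    - [[0,0,0],[0,0,0],5.5]

```text
clock: 11.37
tool_pos: [0.5278, -0.2019, 0.1155]
eef_rot: [0.052, 0.705, -0.052, 0.705]
contact_force: [0.4, -0.2, -1.4]
opening: 0.746
```

Run:
```python
from h import *; from plant import r
st=r.get_state(); show(st)
```

```text
t 11.37 tcp [ 0.5278 -0.2019  0.1155] yaw_y 81.58 xaxis [-2.e-04 -0.e+00 -1.e+00] F [ 0.36 -0.21 -1.41] M [ 0.025 -0.167  0.049] open 65.6 q [ 0.7   0.9  -0.73  1.84  0.87  0.76  0.9 ]
```

Emit:
drive_tool:
  deltas:
    - [[0,0,0],[0.1,0,0],5.5]
    - [[0,0,0],[0.1,0,0],5.5]
    - [[0,0,0],[0,0,0],5.5]
    - [[0,0,0],[0,0,0],5.5]

```text
clock: 11.7
tool_pos: [0.5279, -0.2018, 0.1137]
eef_rot: [0.052, 0.705, -0.052, 0.705]
contact_force: [-0.2, -0.6, -1.5]
opening: 0.747
```

Emit:
drive_tool:
  deltas:
    - [[0,0,0],[0.1,0,0],5.5]
    - [[0,0,0],[0.1,0,0],5.5]
    - [[0,0,0],[0,0,0],5.5]
    - [[0,0,0],[0,0,0],5.5]

```text
clock: 12.03
tool_pos: [0.5278, -0.2018, 0.1116]
eef_rot: [0.052, 0.705, -0.052, 0.705]
contact_force: [-0.9, -0.8, -3.0]
opening: 0.748
```

Run:
```python
from h import *; from plant import r
st=r.get_state(); show(st)
```

```text
t 12.03 tcp [ 0.5278 -0.2018  0.1116] yaw_y 81.58 xaxis [-2.e-04 -0.e+00 -1.e+00] F [-0.94 -0.76 -3.  ] M [ 0.057 -0.148  0.014] open 65.9 q [ 0.69  0.91 -0.73  1.84  0.88  0.75  0.89]
```

Emit:
drive_tool:
  deltas:
    - [[0,0,0],[0.1,0,0],5.5]
    - [[0,0,0],[0,0,0],5.5]
    - [[0,0,0],[0,0,0],5.5]

```text
clock: 12.28
tool_pos: [0.5279, -0.2018, 0.1107]
eef_rot: [0.052, 0.705, -0.052, 0.705]
contact_force: [0.5, -0.2, -2.1]
opening: 0.746
```

Emit:
drive_tool:
  deltas:
    - [[0,0,0],[0.1,0,0],5.5]
    - [[0,0,0],[0,0,0],5.5]
    - [[0,0,0],[0,0,0],5.5]

```text
clock: 12.53
tool_pos: [0.5279, -0.2018, 0.1097]
eef_rot: [0.052, 0.705, -0.052, 0.705]
contact_force: [0.1, 0.4, -2.1]
opening: 0.744
```

Run:
```python
from h import *; from plant import r
st=r.get_state(); show(st)
```

```text
t 12.53 tcp [ 0.5279 -0.2018  0.1097] yaw_y 81.59 xaxis [-0. -0. -1.] F [ 0.13  0.38 -2.09] M [ 0.033 -0.141  0.017] open 65.5 q [ 0.69  0.91 -0.73  1.84  0.88  0.75  0.89]
```

Emit:
drive_tool:
  deltas:
    - [[0,0,0],[0.1,0,0],5.5]
    - [[0,0,0],[0,0,0],5.5]
    - [[0,0,0],[0,0,0],5.5]

```text
clock: 12.78
tool_pos: [0.5278, -0.2018, 0.1087]
eef_rot: [0.052, 0.705, -0.052, 0.705]
contact_force: [-0.8, 0.1, -1.3]
opening: 0.745
```

Emit:
drive_tool:
  deltas:
    - [[0,0,0],[0.1,0,0],5.5]
    - [[0,0,0],[0,0,0],5.5]
    - [[0,0,0],[0,0,0],5.5]

```text
clock: 13.03
tool_pos: [0.5278, -0.2018, 0.1077]
eef_rot: [0.052, 0.705, -0.052, 0.705]
contact_force: [0.2, 0.7, -1.5]
opening: 0.746
```

Run:
```python
from h import *; from plant import r
st=r.get_state(); show(st)
```

```text
t 13.03 tcp [ 0.5278 -0.2018  0.1077] yaw_y 81.58 xaxis [-1.e-04 -0.e+00 -1.e+00] F [ 0.17  0.71 -1.53] M [ 0.086 -0.176 -0.009] open 65.6 q [ 0.69  0.91 -0.72  1.84  0.89  0.74  0.89]
```

Emit:
drive_tool:
  deltas:
    - [[0,0,0],[0.1,0,0],5.5]
    - [[0,0,0],[0,0,0],5.5]
    - [[0,0,0],[0,0,0],5.5]

```text
clock: 13.28
tool_pos: [0.5278, -0.2019, 0.1067]
eef_rot: [0.052, 0.705, -0.052, 0.705]
contact_force: [0.2, -0.2, -1.1]
opening: 0.746
```

Emit:
drive_tool:
  deltas:
    - [[0,0,0],[0.05,0,0],5.5]
    - [[0,0,0],[0,0,0],5.5]
    - [[0,0,0],[0,0,0],5.5]

```text
clock: 13.53
tool_pos: [0.5279, -0.2019, 0.1063]
eef_rot: [0.052, 0.705, -0.052, 0.705]
contact_force: [0.7, 1.0, -1.9]
opening: 0.744
```

Run:
```python
from h import *; from plant import r
st=r.get_state(); show(st)
```

```text
t 13.53 tcp [ 0.5279 -0.2019  0.1063] yaw_y 81.58 xaxis [ 1.e-04 -1.e-04 -1.e+00] F [ 0.7   1.05 -1.91] M [ 0.013 -0.128  0.015] open 65.5 q [ 0.69  0.92 -0.72  1.85  0.89  0.74  0.88]
```

Emit:
drive_tool:
  deltas:
    - [[0,0,0],[0.1,0,0],5.5]
    - [[0,0,0],[0,0,0],5.5]
    - [[0,0,0],[0,0,0],5.5]

```text
clock: 13.78
tool_pos: [0.5283, -0.2019, 0.1054]
eef_rot: [0.052, 0.705, -0.052, 0.706]
contact_force: [1.3, -0.8, -1.2]
opening: 0.749
```

Emit:
drive_tool:
  deltas:
    - [[0,0,0],[0.1,0,0],5.5]
    - [[0,0,0],[0,0,0],5.5]
    - [[0,0,0],[0,0,0],5.5]

```text
clock: 14.03
tool_pos: [0.5286, -0.2018, 0.1045]
eef_rot: [0.052, 0.705, -0.052, 0.706]
contact_force: [2.7, -1.8, 0.2]
opening: 0.743
```

Run:
```python
from h import *; from plant import r
st=r.get_state(); show(st)
```

```text
t 14.03 tcp [ 0.5286 -0.2018  0.1045] yaw_y 81.58 xaxis [ 1.6e-03 -1.0e-04 -1.0e+00] F [ 2.69 -1.79  0.16] M [-0.006 -0.546 -0.011] open 65.4 q [ 0.69  0.92 -0.72  1.85  0.89  0.74  0.88]
```

Contact: the wall pushes the tool towards +x and slightly −y. I shift with it rather than against it.

Emit:
drive_tool:
  deltas:
    - [[0,0,0],[0,-0.03,0.15],5.5]
    - [[0,0,0],[0,0,0],5.5]
    - [[0,0,0],[0,0,0],5.5]

```text
clock: 14.28
tool_pos: [0.529, -0.2023, 0.1042]
eef_rot: [0.052, 0.705, -0.052, 0.705]
contact_force: [0.1, 0.2, 0.7]
opening: 0.748
```

Run:
```python
from h import *; from plant import r
st=r.get_state(); show(st)
```

```text
t 14.28 tcp [ 0.529  -0.2023  0.1042] yaw_y 81.59 xaxis [-7.e-04  0.e+00 -1.e+00] F [0.11 0.17 0.7 ] M [ 0.112 -0.175  0.034] open 65.8 q [ 0.69  0.92 -0.72  1.84  0.89  0.74  0.88]
```

Emit:
drive_tool:
  deltas:
    - [[0,0,0],[0.05,0,0],5.5]
    - [[0,0,0],[0,0,0],5.5]
    - [[0,0,0],[0,0,0],5.5]

```text
clock: 14.53
tool_pos: [0.529, -0.2023, 0.1041]
eef_rot: [0.052, 0.705, -0.052, 0.705]
contact_force: [-2.3, -0.2, 5.2]
opening: 0.748
```

Run:
```python
from h import *; from plant import r
st=r.get_state(); show(st)
```

```text
t 14.53 tcp [ 0.529  -0.2023  0.1041] yaw_y 81.59 xaxis [-3.e-04 -4.e-04 -1.e+00] F [-2.3  -0.19  5.18] M [0.215 0.202 0.078] open 65.8 q [ 0.69  0.92 -0.72  1.84  0.89  0.74  0.88]
```

A firm stop at the predicted home height (TCP 0.104 m), with 7 N more and no descent. I ease off and check in the picture before releasing.

Emit:
drive_tool:
  deltas:
    - [[0,0,0],[-0.04,0,0],5.5]
    - [[0,0,0],[0,0,0],5.5]

```text
clock: 14.7
tool_pos: [0.529, -0.2023, 0.1042]
eef_rot: [0.052, 0.705, -0.052, 0.705]
contact_force: [-1.1, -0.1, 2.0]
opening: 0.751
```

Run:
```python
from h import *; from plant import r
s=r.snapshot('scene')
show(r.get_state())
cv2.imwrite('pics/g5.png',cv2.resize(s['color'][130:250,130:240,::-1],None,fx=5,fy=5,interpolation=2))
```

```text
t 14.75 tcp [ 0.529  -0.2023  0.1041] yaw_y 81.59 xaxis [-5.e-04 -0.e+00 -1.e+00] F [-0.57  0.83  3.  ] M [0.186 0.103 0.039] open 65.9 q [ 0.69  0.92 -0.72  1.84  0.89  0.74  0.88]
```

View pics/g5.png

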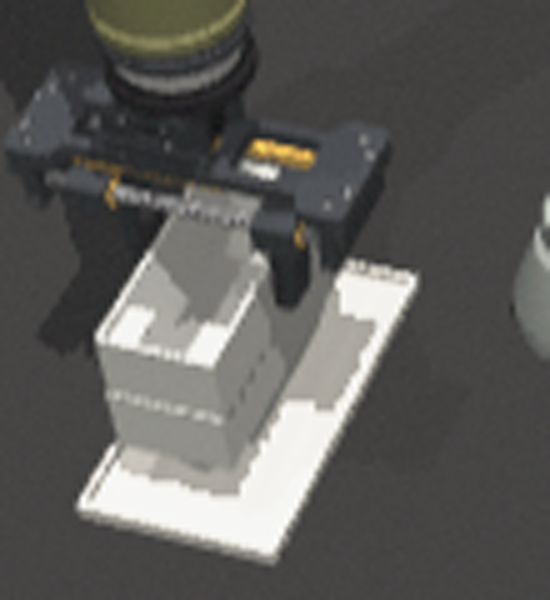

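The tote is home: its step meets the clamped rim along the thin seam (105,393)–(225,418), with no gap. I let go and rise.

Emit:
drive_tool:
  deltas:
    - [[0,0,0],[0,0,0],7]
    - [[0,0,0],[0,0,0],8.8]
    - [[0,0,0],[0,0,0],8.8]
    - [[0,0,0],[0,0,0],8.8]
    - [[0,0,0],[0,0,0],8.8]
    - [[0,0,0],[-1,0,0],8.8]
    - [[0,0,0],[-2,0,0],8.8]
    - [[0,0,0],[-3,0,0],8.8]
    - [[0,0,0],[-3,0,0],8.8]
    - [[0,0,0],[-3,0,0],8.8]
    - [[0,0,0],[-3,0,0],8.8]
    - [[0,0,0],[0,0,0],8.8]

```text
clock: 15.75
tool_pos: [0.5326, -0.2017, 0.2605]
eef_rot: [0.052, 0.701, -0.052, 0.709]
contact_force: [0.6, -0.1, 0.7]
opening: 0.997
```

Run:
```python
from h import *; from plant import r
s=r.snapshot('scene')
show(r.get_state())
cv2.imwrite('pics/g6.png',cv2.resize(s['color'][60:340,100:460,::-1],None,fx=2,fy=2,interpolation=2))
```

```text
t 15.8 tcp [ 0.5312 -0.2021  0.2578] yaw_y 81.58 xaxis [ 0.0067 -0.0014 -1.    ] F [0.34 0.31 0.14] M [ 0.108 -0.136  0.091] open 88.0 q [ 0.78  0.73 -0.89  1.72  0.65  1.01  1.08]
```

View pics/g6.png

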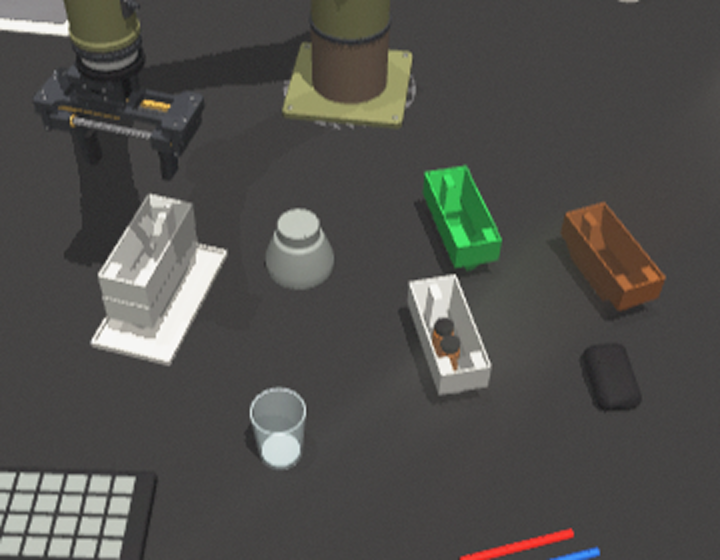

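The tote stands nested and level at (150,265) on the tray and the gripper is clear. The jar tote and the bystanders look to be where they were.

```bash
python3 -c "
from plant import r
print(r.finish_job())"
```

```text
the job is handed in; nothing more can be done
None
```

I lifted the empty tote off the jar tote, turned it 151° to match the clamped tote's heading, and lowered it in small steps. It touched the wall once, at about 3 N, and I moved with that push. I handed the job in at about 16 s on the robot's clock; no verdict is reported.

**Last checks:**
- **Fully down:** it stopped firmly at the predicted height (TCP 0.104 m), and about 7 N more peak-to-peak gave no further descent. The picture shows the step on the rim with no gap.
- **Let go:** it was still held until then. Afterwards the gripper was fully open and about 15 cm above, with the tote standing level.
- **Everything else:** by eye, the jar tote, beaker, mixer and mouse had not moved. I did not measure them after the move.

**Disagreements:**
- **Camera estimates:** the two cameras differed by up to about 5 mm on where the held and clamped totes were. The final alignment was by feel.
- **First half of the turn:** a few degrees fell short and were made up afterwards.

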